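# Return the 200 g weight to its case with the weight tongs

### The arm

A 6-joint arm with a two-finger parallel gripper is mounted at the origin on the work surface. World frame = base frame: x ahead of the robot, y to its left, z up, the work surface at z = 0. Lengths are in m, angles in rad, forces in N, time in s.
With the tool pointing down it reaches from about 0.35 to 0.975 m from the base axis. Payload 7.1 kg.
Tool frame: the origin (TCP) lies midway between the tips of the shut fingers; the grasp point (between the pads) lies 19 mm behind it; z points along the fingers, x is the direction in which the jaws open and shut, and the axes are right-handed (so a half turn about z gives the same grasp; the last joint's range is limited). The gripper opens to 88 mm and grips with 3 to 60 N. Pads are 20 mm wide; open, the fingers measure 115 mm over their backs; the gripper's body (75 mm by 178 mm) begins 61 mm behind the grasp point.
Start: joints at [-1.188, 0.423, 1.63, -0, 1.089, -0.019], TCP at [0.244, -0.575, 0.223] pointing down, gripper open.
Joint ranges: [-3, 3], [-0.9, 2.11], [0.09, 2.58], [-1.31, 4.45], [0.11, 2.69], [-2.54, 2.54]. Speed limits (rad/s): [2.39, 2.39, 3.01, 3.14, 3.14, 3.14].

### API

Orientations are given as a unit quaternion [w, x, y, z].
In Python, from station import move_pose, movel, movej, command_gripper, wait, inverse_kinematics, read_camera, camera_info, MotionError, job_done, get_time, get_joint_pos, get_qvel, get_effort, get_tcp_pos, get_ee_rot, get_ft_force, get_ft_torque, get_grip_width gives the robot as it stands. Calls block until the motion is done:
- move_pose(position, orientation): joint-space move of the TCP to a pose.
- movel(position, frame=None, v=0.15, until_force=None): straight line of the TCP; frame=None keeps the orientation; v is the mean speed in m/s. With until_force (N) it stops when the force on the tool has changed by that much, and returns True; else False.
- movej(angles): joint-space move.
- command_gripper(opening): opening from 0.0 (shut) to 1.0 (fully open); the grip force is fixed at half the most; returns when the fingers have stopped.
- wait(seconds).
- inverse_kinematics(position, orientation): joint angles nearest the present ones, or None.
- read_camera(name): name is "scene" or "top"; returns the picture (480x640x3 uint8, red, green, blue); there is no depth.
- camera_info(name): a dict with "intrinsics" (3x3 intrinsics, pixels), "T" (4x4, takes a point from camera to world coordinates). Camera axes: x right, y up, looking along -z (the intrinsics and any distortion apply to the point x, -y, -z); pixel columns grow to the right and rows downward; lengths in m; the calibration is good to about 2 mm. A picture is of the moment at which its call begins. camera_info takes no time and is no camera call.
A pose or a line that the arm cannot do raises MotionError and nothing moves.
- job_done(): hands the job in, once; it reports no verdict.
Readings, each from a call of its own:
- get_time(): time.
- get_joint_pos(): joint angles.
- get_qvel(): joint speeds.
- get_effort(): joint torques, N m.
- get_tcp_pos(): TCP position.
- get_ee_rot(): TCP orientation.
- get_ft_force(): force on the tool from outside, world axes, zero at the start.
- get_ft_torque(): the same for the moment, N m.
- get_grip_width(): opening from 0.0 (shut) to 1.0 (fully open).
Only numpy, scipy, OpenCV 4.12 (cv2) and the standard library are available. Lean on these libraries where they do the work, as an engineer would, in place of code of your own. Each camera call takes 0.05 s, during which the arm holds its last target. There are 200 camera calls.

### The job

The balance check is finished: take the spring tongs from their holder, pick the 200 g weight off the balance pan with them and press it upright into the empty well of the weight case, past the well's spring clip, until it sits fully home and you have felt the floor of the well under it: bear down with about 18 N, never much harder. Let go of it there and stand the tongs back in their holder, tips down. Touch the weight only with the tongs, do not lean on the balance, and leave the other weights, the dish and the jar where they are.

Things in the scene. Friction and masses are not known exactly. Their poses are not given: they have to be found in the camera images.
- weight: the 200 g weight, plain steel, 53 mm tall, standing upright on the balance pan: a round body 28 mm in diameter and 31 mm high (edges bevelled 1.5 mm), above it a neck 16 mm in diameter and 12 mm high (31 to 43 mm above the foot), then a knob 24 mm in diameter and 10 mm high. Origin: centre of its underside; z: up its axis
- tongs: spring tongs of steel strip, 93 mm long, 76 g, standing tips down in the holder. Origin: midway between the two tips at their lowest edge; z: up to the bow; y: the line along which the arms close. Each arm hinges on the bow, 87 mm above the tips, and is sprung open; each carries a black grip plate 15 mm wide. Free, the arms measure 64 mm (y) over their outsides at the tips
- tongs_grip (a point): point midway between the tongs' two black grip plates, 62 mm above the tips (plates 46 to 78 mm), to be pinched along y; axes as tongs. Over the plates: 33 mm free, 29 to 31 mm held with the tips open, 24 mm when the tips hold the weight's neck; the tips move 3 times as far. Springs push back 5 N a plate at 29 mm, 14 N at 24 mm; a pinch of 30 to 40 N carries the weight well
- tongs_tip (a point): point midway between the tips, at half their height, 3 mm above the tongs' origin. The tips are V-shaped rubber pads 6 mm high and 16 mm wide that close round the weight's neck when this point is 34 to 40 mm above the weight's foot; free they stand 46 mm apart at the middle of the V, 38 mm at its ends. Pressed down with over some 10 N they slide down the neck to the shoulder; ease off before opening them
- tongs_l (a joint): how far one tongs arm is squeezed (the other moves alike): 0 free, 0.17 when the tips hold the 16 mm neck, about 0.24 when the empty tips meet
- well_pad: grey felt disc, 29 mm across, 2 mm thick, on the floor of the empty well for the 200 g weight, the middle one of three. Origin: centre of its underside; axes as case. The well is 29.4 mm wide; its mouth, bevelled 1.2 mm, is 22 mm above the felt. In its wall on the +x side a bent steel spring clip stands 2.5 mm into the well, 4 to 18 mm below the mouth; pushing the weight past it takes a few N, it will not fall home
- case: the wooden weight case, fixed, a block 84 x 164 x 36 mm with three wells in a row along y, its lid (20 mm high) folded open flat on the bench on the +x side. Origin: centre of the block's underside; z up
- pan (a point): centre of the top of the round balance pan, 116 mm in diameter, 75 mm above the bench
- balance: the electronic balance, fixed, 225 (x) x 165 (y) mm, its housing 63 mm high, display on the -x side. Origin: centre of its underside; z up
- pocket (a point): centre of the floor of the tongs holder's pocket, 6 mm above the bench; x and y as holder
- holder: white plastic tongs holder, fixed: an open upright pocket 20 (x) by 66 (y) mm inside, 40 mm deep, rim at 46 mm with flared lips along the two long sides reaching 52 mm, on a foot 60 x 100 mm. Origin: centre of its underside
- weight500: the 500 g weight, 65 mm tall, 38 mm in diameter, in the well at y = +47 mm of the case, top 77 mm above the bench; leave it. Origin: centre of its underside
- weight100: the 100 g weight, 43 mm tall, 22 mm in diameter, in the well at y = -42 mm of the case, top 55 mm above the bench; leave it. Origin: centre of its underside
- dish: lidded aluminium moisture dish, 59 mm in diameter, 25 mm high, loose; leave it. Origin: centre of its underside
- jar: brown glass sample jar with white cap, 54 mm in diameter, 75 mm high, loose; leave it. Origin: centre of its underside
Not all that is in view belongs to the job. Of the things like the tongs, leave any that is pink; of the rest the larger one is meant.

How it is judged:
By the outcome, as a careful person would: the job done as asked, in the order asked, and still so for the second after the job is handed in, with the robot touching nothing.
It also fails if it takes over 70 s, if anything falls off the work surface, if the arm or the gripper's body presses on something with over 40 N, if the wrist force passes 120 N, or if a joint passes its speed limit or range.

## Working session

There is one attempt and no reset: what is moved stays moved. The work goes in short steps, each a Python script; the robot and the scene stay as the last script left them, time stands still between calls to the robot, and variables do not carry over. Pictures are saved under pics/ and viewed, about 8 in all and at most 12, crops included, and the job is handed in when it is done.

```bash
ls; mkdir -p pics; python3 - <<'E'
from station import *
import cv2,numpy as np
np.set_printoptions(precision=4,suppress=True)
for n in("scene","top"):
    im=read_camera(n); cv2.imwrite(f"pics/{n}0.png",im[:,:,::-1]); print(n,camera_info(n))
print(get_time(),get_tcp_pos(),get_ee_rot(),get_grip_width())
E
```

```text
pics
scene {'intrinsics': array([[516.4348,   0.    , 332.3463],
       [  0.    , 516.4348, 232.3226],
       [  0.    ,   0.    ,   1.    ]]), 'T': array([[ 0.5109, -0.5878,  0.6273,  1.0616],
       [ 0.8594,  0.3307, -0.39  , -0.3051],
       [ 0.0218,  0.7383,  0.6741,  0.6285],
       [ 0.    ,  0.    ,  0.    ,  1.    ]])}
top {'intrinsics': array([[455.3587,   0.    , 316.7597],
       [  0.    , 455.3587, 238.2417],
       [  0.    ,   0.    ,   1.    ]]), 'T': array([[-0.0049,  0.9975, -0.0705,  0.5093],
       [-0.9996, -0.0029,  0.028 ,  0.0222],
       [ 0.0277,  0.0706,  0.9971,  0.9695],
       [ 0.    ,  0.    ,  0.    ,  1.    ]])}
0.1 [ 0.2442 -0.5747  0.222 ] [-0.0004  0.834  -0.5518 -0.0006] 1.000957383286961
```

View pics/scene0.png

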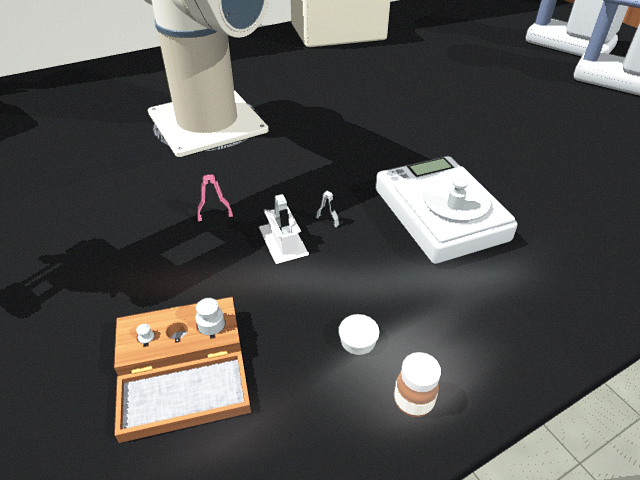

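View pics/top0.png

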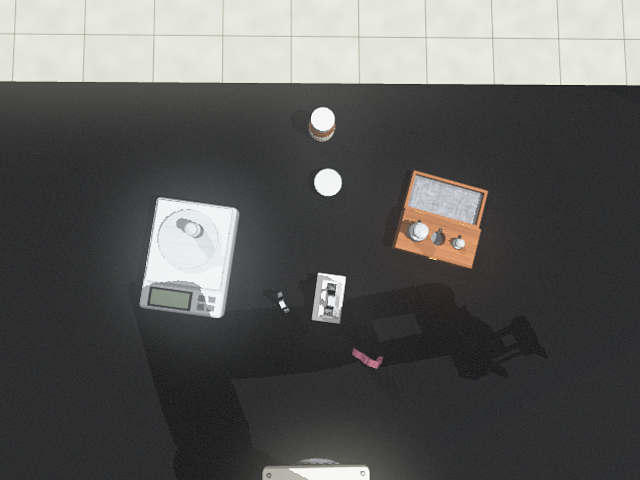

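Candidates for the tongs: pink ones (scene 208,200; top 367,358), small steel ones standing free (scene 328,208; top 283,301), and steel ones in the white holder (scene 282,212; top 330,297). The ones in the holder match the description. I'll check that in one close crop.

```bash
python3 - <<'E'
import cv2,numpy as np
s=cv2.imread("pics/scene0.png");t=cv2.imread("pics/top0.png")
def c(im,x,y,w,h): return cv2.resize(im[y:y+h,x:x+w],(400,300),interpolation=cv2.INTER_CUBIC)
m=np.vstack([np.hstack([c(t,290,262,80,60),c(s,245,180,108,81)]),np.hstack([c(t,390,200,100,75),c(t,140,190,104,78)])])
cv2.imwrite("pics/crop1.png",m)
E
```

```text
(no output)
```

View pics/crop1.png

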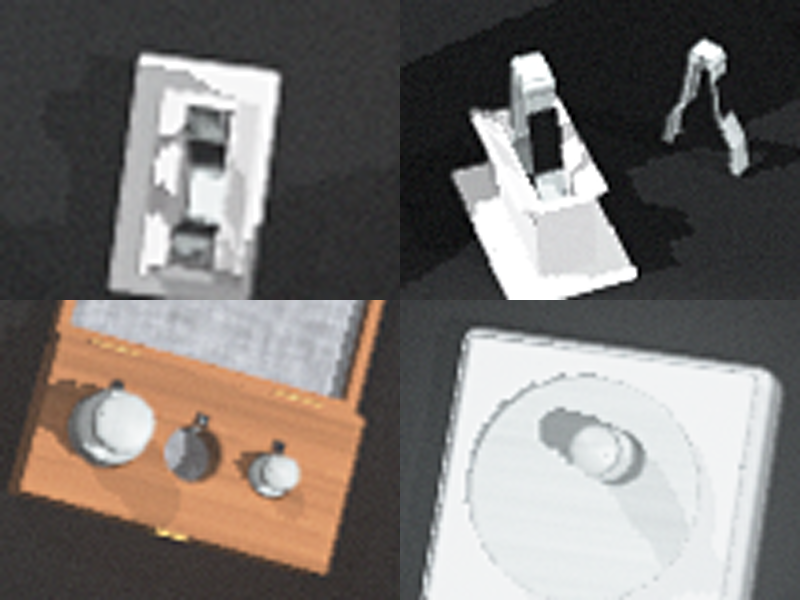

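The crop shows full-size steel tongs with a black grip plate standing in the white holder, bow at top px ≈(331,301). The free-standing pair at scene (328,208) is clearly smaller. The pan weight's knob is at top ≈(192,229), and the empty middle well at ≈(438,238). Next I'll measure.

```bash
cat > h.py <<'E'
from station import *
import cv2,numpy as np
np.set_printoptions(precision=4,suppress=True)
CI={n:camera_info(n) for n in("scene","top")}
def ray(n,p):
    K,T=CI[n]["intrinsics"],CI[n]["T"]; d=np.linalg.inv(K)@[p[0],p[1],1]
    return T[:3,3],T[:3,:3]@[d[0],-d[1],-d[2]]
def onz(n,p,z):
    o,d=ray(n,p); return o+d*(z-o[2])/d[2]
def tri(ps,pt):
    (o,d),(p,e)=ray("scene",ps),ray("top",pt); d=d/np.linalg.norm(d);e=e/np.linalg.norm(e)
    s=np.linalg.lstsq(np.c_[d,-e],p-o,rcond=None)[0]; a,b=o+s[0]*d,p+s[1]*e
    return (a+b)/2,np.linalg.norm(a-b)
def proj(n,P):
    K,T=CI[n]["intrinsics"],CI[n]["T"]; c=T[:3,:3].T@(np.asarray(P)-T[:3,3]); u=K@[c[0],-c[1],-c[2]]; return u[:2]/u[2]
def avg(n,k=6): return np.mean([read_camera(n).astype(float) for _ in range(k)],0).astype(np.uint8)
E
python3 - <<'E'
from h import *
t=avg("top");s=avg("scene");np.savez("avg.npz",t=t,s=s)
g=cv2.cvtColor(t,cv2.COLOR_RGB2GRAY)
def cs(m,off):
    c,_=cv2.findContours(m.astype(np.uint8),cv2.RETR_EXTERNAL,cv2.CHAIN_APPROX_NONE); c=max(c,key=cv2.contourArea); return c+np.array(off)
# holder foot
c=cs(g[262:335,300:360]>95,(300,262)); W=np.array([onz("top",p[0],.006)[:2] for p in c],np.float32)
print("holder",cv2.minAreaRect(W))
# balance housing z=.063
c=cs(g[180:330,120:260]>110,(120,180)); W=np.array([onz("top",p[0],.06)[:2] for p in c],np.float32)
print("balance",cv2.minAreaRect(W))
# wood
hs=cv2.cvtColor(t,cv2.COLOR_RGB2HSV); wood=(hs[...,0]<20)&(hs[...,1]>90)&(hs[...,2]>90)
c=cs(wood[160:280,380:500],(380,160)); W=np.array([onz("top",p[0],.028)[:2] for p in c],np.float32)
r=cv2.minAreaRect(W);print("case+lid",r,[proj("top",[*p,.028]) for p in cv2.boxPoints(r)])
def c4(im,x,y,w,h,n,P,z=None):
    k=400/w; o=cv2.resize(im[y:y+h,x:x+w],(400,300),interpolation=cv2.INTER_CUBIC)[:,:,::-1].copy()
    for i in range(0,w,10): cv2.putText(o,str(x+i),(int((i+.5)*k),8),0,.3,(0,255,255),1);cv2.line(o,(int((i+.5)*k),10),(int((i+.5)*k),16),(0,255,255),1)
    for i in range(0,h,10): cv2.putText(o,str(y+i),(0,int((i+.5)*k)+4),0,.3,(0,255,255),1)
    return o
m=np.vstack([np.hstack([c4(t,410,220,60,45,0,0),c4(t,168,210,52,39,0,0)]),np.hstack([c4(s,140,295,92,69,0,0),c4(s,425,170,80,60,0,0)])])
cv2.imwrite("pics/crop2.png",m)
E
```

```text
holder ((0.4523868262767792, -0.02915474772453308), (0.06151110306382179, 0.10094842314720154), 82.09562683105469)
balance ((0.5375536680221558, 0.24875879287719727), (0.16785819828510284, 0.2219001203775406), 81.8101806640625)
case+lid ((0.6153022050857544, -0.2662246823310852), (0.17267322540283203, 0.17319563031196594), 74.24015045166016) [array([471.2489, 270.0444]), array([491.0287, 190.808 ]), array([412.3868, 168.7882]), array([391.4933, 247.8332])]
```

View pics/crop2.png

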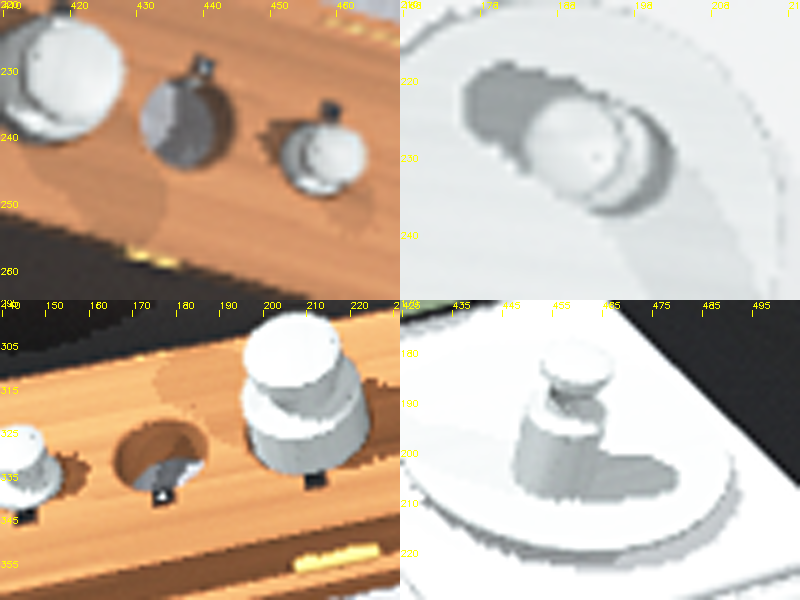

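```bash
python3 - <<'E'
from h import *
print("well tri",tri((176.8,330.4),(437.7,237.8)),onz("top",(437.7,237.8),.036),onz("scene",(176.8,330.4),.036))
print("knob",tri((459.9,182.7),(190.1,228.9)),onz("top",(190.1,228.9),.128),onz("scene",(459.9,182.7),.128))
print("case from clip dir", onz("top",(440.1,229.2),.036)-onz("top",(437.7,237.8),.036))
print("bow top",onz("top",(330.9,300.5),.099), proj("scene",onz("top",(330.9,300.5),.099)))
# pan centre: expected
d=np.load("avg.npz");t,s=d["t"],d["s"]
def c4(im,x,y,w,h):
    k=400/w; o=cv2.resize(im[y:y+h,x:x+w],(400,int(h*k)),interpolation=cv2.INTER_CUBIC)[:,:,::-1].copy()
    for i in range(0,w,10): cv2.putText(o,str(x+i),(int((i+.5)*k),8),0,.3,(0,0,255),1);cv2.line(o,(int((i+.5)*k),10),(int((i+.5)*k),16),(0,0,255),1)
    for i in range(0,h,10): cv2.putText(o,str(y+i),(0,int((i+.5)*k)+4),0,.3,(0,0,255),1)
    return o
cv2.imwrite("pics/crop3.png",np.hstack([c4(t,308,270,44,60),c4(s,255,190,55,75)]))
E
```

```text
well tri (array([ 0.5757, -0.2555,  0.0328]), np.float64(7.012272246707688e-05)) [ 0.5755 -0.2546  0.036 ] [ 0.5783 -0.2557  0.036 ]
knob (array([0.5875, 0.2339, 0.1203]), np.float64(0.00019655454664865263)) [0.5867 0.2319 0.128 ] [0.5947 0.2258 0.128 ]
case from clip dir [ 0.0179 -0.0054  0.    ]
bow top [ 0.4522 -0.0285  0.099 ] [280.3904 196.5119]
```

View pics/crop3.png

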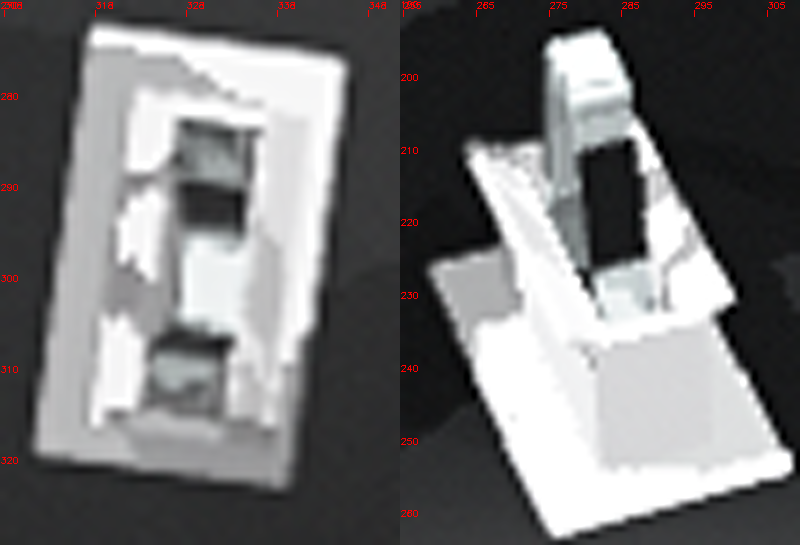

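Bow (0.4522,-0.0285) and holder foot (0.4524,-0.0292) agree to within 1 mm, and the measured foot is 61.5×101 mm, as it should be. I'll grip the tongs.

```bash
cat >> h.py <<'E'
from scipy.spatial.transform import Rotation as R
def down(deg):
    c,s=np.cos(np.radians(deg)),np.sin(np.radians(deg))
    q=R.from_matrix(np.array([[c,s,0],[s,-c,0],[0,0,-1]])).as_quat(); return [q[3],q[0],q[1],q[2]]
def st(l=""): print(l,"t%.2f"%get_time(),"tcp",get_tcp_pos(),"F",get_ft_force(),"w mm %.2f"%(get_grip_width()*88))
E
python3 - <<'E'
from h import *
p=np.array([.4523,-.0288]); q=down(-7.9)
print(inverse_kinematics([*p,.17],q), [inverse_kinematics(x,down(a)) for x,a in(([.587,.232,.16],-8),([.576,-.255,.2],-15.8))])
move_pose([*p,.15],q); st("above")
print(movel([*p,.051],v=.12,until_force=6)); st("down")
command_gripper(.345); st("held")
for n in("scene","top"): cv2.imwrite(f"pics/{n}g.png",read_camera(n)[:,:,::-1])
E
```

```text
[-0.0898  0.251   2.0405 -0.      0.8501  0.048 ] [array([ 0.3575,  0.5052,  1.6594, -0.    ,  0.9771,  0.4972]), array([-0.4357,  0.4555,  1.636 , -0.    ,  1.0501, -0.1599])]
above t2.82 tcp [ 0.4527 -0.0294  0.1501] F [ 0.1228 -0.252  -0.3531] w mm 88.18
False
down t3.79 tcp [ 0.4527 -0.0289  0.0514] F [-0.2522 -0.3036 -0.7504] w mm 87.90
held t4.79 tcp [ 0.4524 -0.0288  0.051 ] F [ 0.9442 -1.0273  0.241 ] w mm 30.40
```

```bash
python3 - <<'E'
from h import *
p=np.array([.4523,-.0288])
movel([*p,.07],v=.03); st()
movel([*p,.20],v=.12); st("lift")
s=read_camera("scene"); u=proj("scene",[*p,.2-.03]).astype(int); print(u)
x,y=max(u[0]-80,0),max(u[1]-60,0)
cv2.imwrite("pics/lift.png",cv2.resize(s[y:y+140,x:x+160],(640,560),interpolation=cv2.INTER_CUBIC)[:,:,::-1])
E
```

```text
t5.67 tcp [ 0.4523 -0.0288  0.0701] F [-0.7149  1.2235 -1.233 ] w mm 30.51
lift t6.91 tcp [ 0.4518 -0.0288  0.1994] F [ 0.1947  0.26   -0.625 ] w mm 30.88
[278 160]
```

View pics/lift.png

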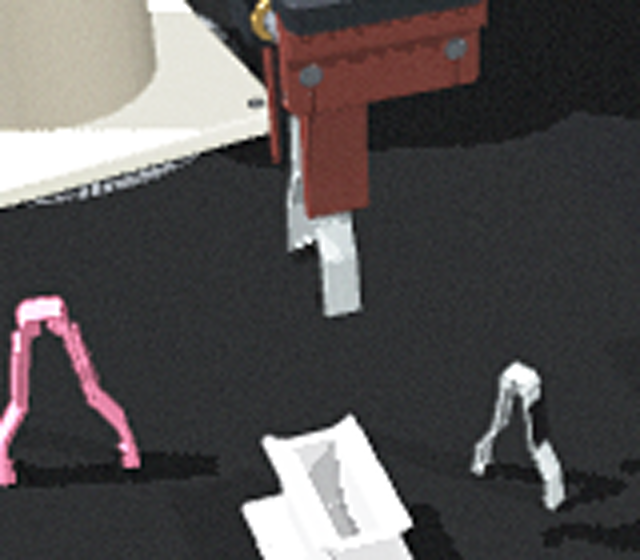

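Tongs are held and clear of the holder. The near tip edge is at scene ≈(283.5,179). Now I'll hover over the weight and compare the tips with the knob.

```bash
python3 - <<'E'
from h import *
a=np.radians(-7.9); print("pred tip",proj("scene",[.4518+.028*np.cos(a),-.0288+.028*np.sin(a),.1994-.045]))
q=down(-8)
w=np.array([.5868,.2325])
move_pose([*w,.24],q); movel([*w,.188],v=.1); st("hover")
s=avg("scene",4); 
for z in(.1285,.107,.075): print("foot/neck/knob pred scene",proj("scene",[*w,z]))
x,y=410,110
o=cv2.resize(s[y:y+105,x:x+120],(800,700),interpolation=cv2.INTER_CUBIC)[:600,:,::-1].copy()
k=800/120
for i in range(0,120,10): cv2.putText(o,str(x+i),(int((i+.5)*k),8),0,.35,(0,0,255),1)
for i in range(0,90,10): cv2.putText(o,str(y+i),(0,int((i+.5)*k)+4),0,.35,(0,0,255),1)
cv2.imwrite("pics/hover.png",o)
b=np.radians(-8);P=get_tcp_pos()
for sg in(1,-1): print("tip pred",proj("scene",[P[0]+sg*.028*np.cos(b),P[1]+sg*.028*np.sin(b),P[2]-.045]))
E
```

```text
pred tip [284.3036 178.6663]
hover t8.77 tcp [0.5871 0.2323 0.1882] F [ 0.1808 -0.3004 -1.1878] w mm 30.34
foot/neck/knob pred scene [459.8502 178.693 ]
foot/neck/knob pred scene [457.4179 189.1406]
foot/neck/knob pred scene [453.9461 204.0538]
tip pred [471.7926 180.8534]
tip pred [452.5094 161.8384]
```

View pics/hover.png

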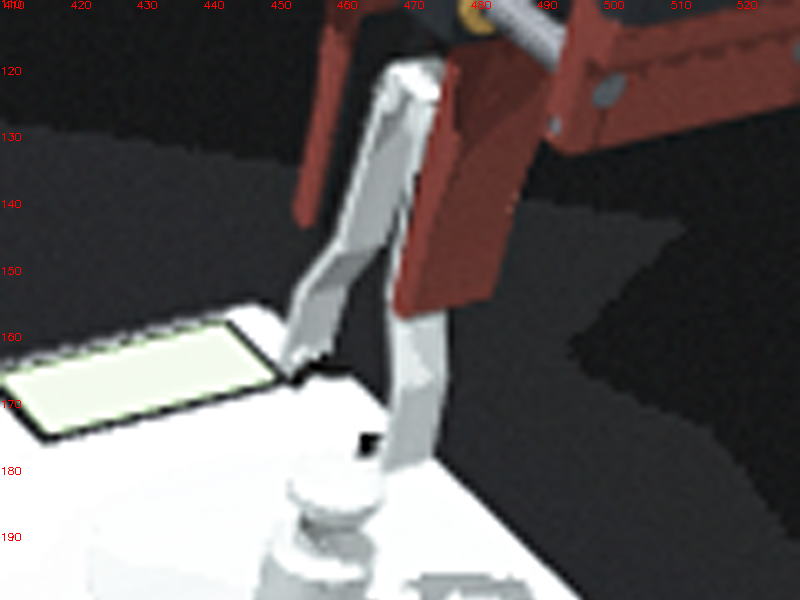

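The tips are as predicted, within about 1 px: near tip bottom at (470.9,179.7), pads at (457,165) and (465,176). The weight's body and neck (≈(460,187)) suggest its y is 1–2 mm greater than I had, so I'll shift by that and descend.

```bash
python3 - <<'E'
from h import *
w=np.array([.587,.2338])
movel([*w,.188],v=.05); st()
print(movel([*w,.154],v=.04,until_force=4)); st("down")
s=avg("scene",4); x,y=425,140
cv2.imwrite("pics/neck.png",cv2.resize(s[y:y+75,x:x+80],(640,600),interpolation=cv2.INTER_CUBIC)[:,:,::-1])
E
```

```text
t9.22 tcp [0.5871 0.234  0.1882] F [-0.2711 -0.3223 -1.5166] w mm 30.57
False
down t10.22 tcp [0.5872 0.2339 0.1542] F [-0.1123  0.0612 -1.6898] w mm 30.44
```

View pics/neck.png

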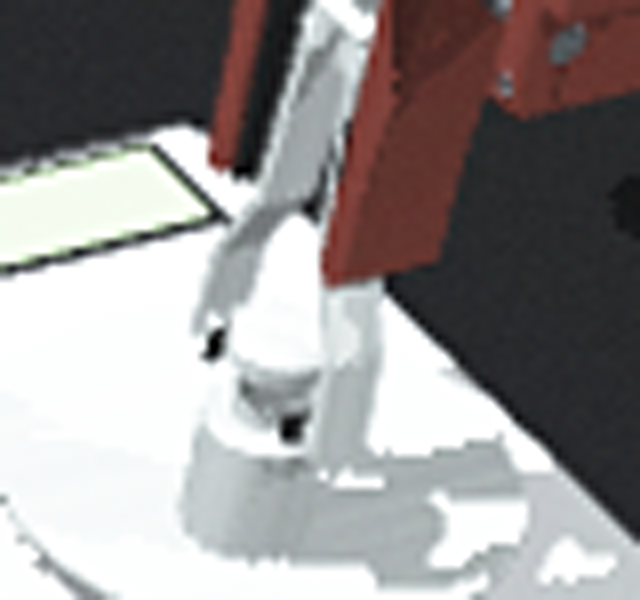

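The tips straddle the neck: far pad at crop (215,340), near pad at (290,428), neck between them. Closing and lifting.

```bash
python3 - <<'E'
from h import *
command_gripper(0.0); st("closed")
w=get_tcp_pos()[:2]
movel([*w,.165],v=.03); st(); wait(.2); st()
movel([*w,.23],v=.1); wait(.2); st("lifted")
s=read_camera("scene"); u=proj("scene",[*w,.16]).astype(int); x,y=u[0]-50,u[1]-50; print(x,y)
cv2.imwrite("pics/lifted.png",cv2.resize(s[y:y+90,x:x+96],(640,600),interpolation=cv2.INTER_CUBIC)[:,:,::-1])
E
```

```text
closed t10.70 tcp [0.5871 0.2338 0.1541] F [ 0.4896 -0.7716 -0.3827] w mm 23.87
 t11.22 tcp [0.5872 0.2339 0.1652] F [ 0.568   0.2478 -2.3038] w mm 23.17
 t11.42 tcp [0.587  0.2338 0.1648] F [-0.3353  0.0723 -1.6344] w mm 23.51
lifted t12.42 tcp [0.5867 0.2337 0.2291] F [ 0.2097  1.0652 -2.5119] w mm 23.18
414 112
```

View pics/lifted.png

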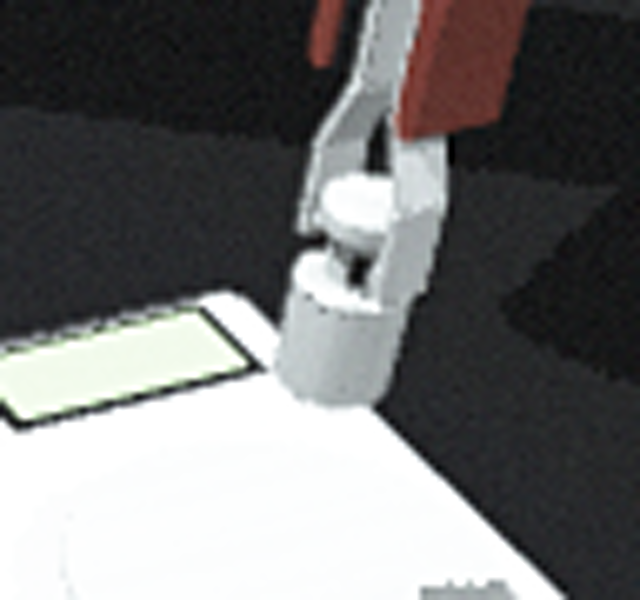

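The weight is lifted cleanly (bottom rim at crop (332,405)), held by the neck and close to upright. Next I'll hover over the well.

```bash
cat >> h.py <<'E'
def circ(c,r,z): return np.array([proj("scene",[c[0]+r*np.cos(t),c[1]+r*np.sin(t),z]) for t in np.linspace(0,6.283,60)])
E
python3 - <<'E'
from h import *
c=circ(get_tcp_pos()[:2],.014,get_tcp_pos()[2]-.079); print("pred foot edge x",c[:,0].min(),c[:,0].max(),"ybot",c[:,1].max(),"obs",413.5+275/6.667,413.5+390/6.667,111.5+405/6.667)
wl=np.array([.5762,-.2552]); q=down(-15.8)
move_pose([.587,.2338,.27],down(-8)); move_pose([*wl,.27],q); movel([*wl,.130],v=.1); wait(.3); st("hover")
s=avg("scene",5); np.save("hov.npy",s)
P=get_tcp_pos(); k=8; x,y=130,275
o=cv2.resize(s[y:y+75,x:x+100],(800,600),interpolation=cv2.INTER_CUBIC)[:,:,::-1].copy()
for (cc,r,z,col) in((P,.014,P[2]-.079,(255,0,0)),(wl,.0147,.036,(0,255,0)),(wl,.0159,.036,(0,255,255))):
    cv2.polylines(o,[((circ(cc,r,z)-[x,y]+.5)*k).astype(int)],True,col,1)
cv2.imwrite("pics/wellhover.png",o)
E
```

```text
pred foot edge x 454.1449372765535 471.7846234994182 ybot 172.67774163288146 obs 454.74793760311985 471.9970751462427 172.24696265186742
hover t16.38 tcp [ 0.5763 -0.2552  0.1303] F [-0.2631 -0.299  -2.766 ] w mm 23.09
```

View pics/wellhover.png

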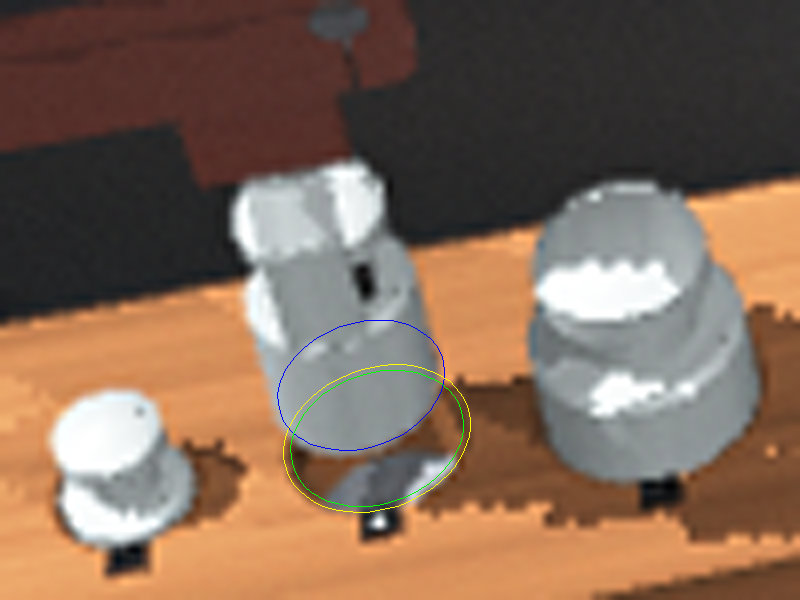

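The well rim matches my estimate (green ellipse). The weight's foot lies within about 0.5–1 px of its prediction, so I'll apply a sub-mm correction and lower it with force monitoring.

```bash
python3 - <<'E'
from h import *
w=np.array([.5759,-.2546])
movel([*w,.122],v=.05); wait(.2); st("start")
for z in (.117,.113,.109,.105):
    h=movel([*w,z],v=.03,until_force=6); st(f"{z} {h}")
    if h: break
E
```

```text
start t17.14 tcp [ 0.576  -0.2546  0.1221] F [ 0.2114  0.4228 -3.4366] w mm 23.34
0.117 False t17.46 tcp [ 0.5757 -0.2545  0.1167] F [ 0.6122  0.3851 -2.1026] w mm 23.20
0.113 False t17.74 tcp [ 0.5758 -0.2546  0.113 ] F [-0.6941  0.3858 -1.2005] w mm 23.61
0.109 True t17.95 tcp [ 0.5751 -0.2544  0.1088] F [ 0.4562  0.1547 -2.683 ] w mm 23.76
```

```bash
python3 - <<'E'
from h import *
w=np.array([.5759,-.2546])
wait(.2); st("rest")
for z in (.107,.104,.101,.098,.096):
    h=movel([*w,z],v=.02,until_force=11); st(f"{z} {h}")
    if h: wait(.1); st("held"); break
E
```

```text
rest t18.15 tcp [ 0.575  -0.2543  0.1089] F [-0.5135 -0.2863 -2.1572] w mm 23.48
0.107 False t18.42 tcp [ 0.5758 -0.2545  0.1067] F [ 0.5254  0.4423 -2.9452] w mm 23.62
0.104 False t18.72 tcp [ 0.5754 -0.2544  0.1036] F [ 0.1413  0.3424 -3.1997] w mm 23.75
0.101 False t19.02 tcp [ 0.5758 -0.2546  0.1008] F [-1.0117 -0.0546 -3.7077] w mm 23.55
0.098 False t19.32 tcp [ 0.5758 -0.2546  0.0977] F [-0.8455 -0.513  -3.6939] w mm 23.35
0.096 False t19.57 tcp [ 0.5758 -0.2545  0.0957] F [-1.1103 -0.4307 -3.6724] w mm 23.44
```

```bash
python3 - <<'E'
from h import *
w=np.array([.5759,-.2546])
h=movel([*w,.086],v=.008,until_force=9); st(h); wait(.15); st("held")
E
```

```text
True t20.35 tcp [ 0.5751 -0.2546  0.09  ] F [-1.9333 -0.9183  4.2965] w mm 23.67
held t20.50 tcp [ 0.575  -0.2546  0.09  ] F [-2.511  -0.6864  5.6934] w mm 23.57
```

TCP z 0.090 is exactly foot on felt (0.014) with the pads on the shoulder. Now I'll press up to about 18 N.

```bash
python3 - <<'E'
from h import *
w=get_tcp_pos()[:2]; z=get_tcp_pos()[2]
def fz(): return np.mean([(wait(.02),get_ft_force()[2])[1] for _ in range(6)])
f=fz(); print(f)
for i in range(14):
    need=16.5-f
    if need<.8 or z<.086: break
    z-=min(.0004,.00012*need/2); movel([*w,z],v=.005); f=fz(); print("%.4f cmd, tcp %.4f F %.2f w %.2f"%(z,get_tcp_pos()[2],f,get_grip_width()*88))
st()
E
```

```text
5.598635869613871
0.0896 cmd, tcp 0.0899 F 6.22 w 23.39
0.0892 cmd, tcp 0.0898 F 8.54 w 23.62
0.0888 cmd, tcp 0.0897 F 11.76 w 23.71
0.0885 cmd, tcp 0.0897 F 13.83 w 23.49
0.0883 cmd, tcp 0.0897 F 14.58 w 23.27
0.0882 cmd, tcp 0.0897 F 15.75 w 23.39
 t22.85 tcp [ 0.5752 -0.2548  0.0897] F [-5.9285  0.6481 15.631 ] w mm 23.39
```

```bash
python3 - <<'E'
from h import *
w=np.array([.5755,-.2547]); z=.0885
def f(): return np.mean([(wait(.02),get_ft_force())[1] for _ in range(5)],0)
while z<.0915:
    z+=.0006; movel([*w,z],v=.01); F=f(); print("%.4f"%z,get_tcp_pos(),F)
    if F[2]<1.5: break
command_gripper(.345); wait(.2); st("open")
w=get_tcp_pos()[:2]
print(movel([*w,.105],v=.03,until_force=5)); st("up")
E
```

```text
0.0891 [ 0.5752 -0.2548  0.0898] [-5.7769  0.2658  9.8108]
0.0897 [ 0.5752 -0.2547  0.0898] [-4.3185 -0.1687  6.3794]
0.0903 [ 0.5752 -0.2546  0.0899] [-2.9574 -0.2881  0.9216]
open t24.41 tcp [ 0.5756 -0.2547  0.0903] F [ 0.6499  0.0258 -0.3034] w mm 30.66
False
up t25.05 tcp [ 0.5757 -0.2547  0.1052] F [ 0.2518 -0.9185 -0.429 ] w mm 30.25
```

```bash
python3 - <<'E'
from h import *
w=get_tcp_pos()[:2]
movel([*w,.24],v=.12); st("up")
s=avg("scene",4); x,y=110,215
o=cv2.resize(s[y:y+150,x:x+200],(800,600),interpolation=cv2.INTER_CUBIC)[:,:,::-1].copy()
P=get_tcp_pos(); a=np.radians(-15.8)
c=np.array([.5757,-.2552])
for z,r,col in((.067,.012,(255,0,0)),(.045,.014,(0,255,0))): cv2.polylines(o,[((circ(c,r,z)-[x,y]+.5)*4).astype(int)],True,col,1)
print("tip pred",proj("scene",[P[0]+.028*np.cos(a),P[1]+.028*np.sin(a),P[2]-.045]),"crop",(proj("scene",[P[0]+.028*np.cos(a),P[1]+.028*np.sin(a),P[2]-.045])-[x,y]+.5)*4)
cv2.imwrite("pics/placed.png",o)
E
```

```text
up t26.32 tcp [ 0.5752 -0.2545  0.2391] F [ 0.1466  0.5866 -0.5777] w mm 30.59
tip pred [153.2394 263.8509] crop [174.9577 197.4035]
```

View pics/placed.png

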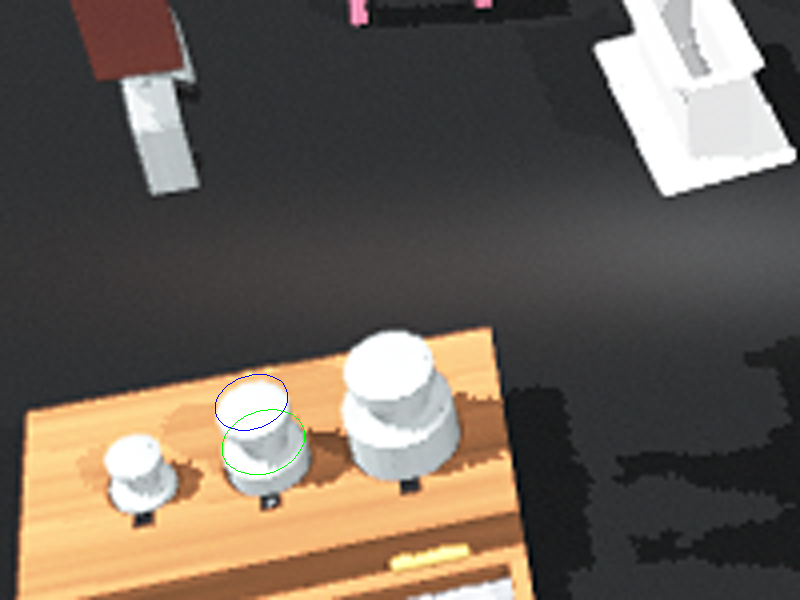

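The weight sits home: its knob and shoulder match the home-pose ellipses to about 1 px, and its neighbours are in place. The tongs' tip (crop 173,192) shows the same residual as before, so they haven't slipped in the grip. Returning them to the holder.

```bash
python3 - <<'E'
from h import *
p=np.array([.4524,-.0288]); q=down(-7.9)
move_pose([*p,.20],q); movel([*p,.11],v=.1); wait(.2); st("above")
h=movel([*p,.060],v=.04,until_force=4); st(f"in {h}")
if not h:
    h=movel([*p,.0505],v=.02,until_force=4); st(f"floor {h}")
E
```

```text
above t28.79 tcp [ 0.4528 -0.0288  0.1106] F [ 0.1873  0.5494 -0.3189] w mm 30.40
in False t30.19 tcp [ 0.4526 -0.0288  0.0602] F [ 0.0174 -0.7004 -0.5294] w mm 30.16
floor True t30.68 tcp [ 0.4521 -0.0288  0.0505] F [-0.7633  0.2453  4.1006] w mm 30.27
```

Floor touched at the same height the tongs came from. I'll release, back off and check both views.

```bash
python3 - <<'E'
from h import *
p=np.array([.4524,-.0288])
movel([*p,.0512],v=.01); command_gripper(1.0); wait(.2); st("released")
print(movel([*p,.16],v=.08,until_force=4)); st()
move_pose([.33,-.45,.25],down(-50)); st("away")
s=avg("scene",4);t=avg("top",4)
d=np.load("avg.npz")
for n,a,b in(("top",d["t"],t),("scene",d["s"],s)):
    for nm,box in {"top":{"dish":(165,200,310,345),"jar":(100,145,305,340),"w500":(218,245,405,430),"w100":(233,253,450,468),"case":(170,270,390,490)},"scene":{"dish":(312,358,335,382),"jar":(350,418,390,444)}}[n].items():
        y0,y1,x0,x1=box; print(n,nm,"mean diff %.1f"%np.abs(a[y0:y1,x0:x1].astype(int)-b[y0:y1,x0:x1]).mean())
def c(im,x,y,w,h): return cv2.resize(im[y:y+h,x:x+w],(400,300),interpolation=cv2.INTER_CUBIC)[:,:,::-1]
cv2.imwrite("pics/final.png",np.vstack([np.hstack([c(t,290,262,80,60),c(s,235,175,120,90)]),np.hstack([c(t,390,195,100,75),cv2.resize(s,(400,300))[:,:,::-1]])]))
E
```

```text
released t32.12 tcp [ 0.4524 -0.0288  0.0512] F [ 0.3151  0.6726 -1.2469] w mm 88.04
False
 t33.63 tcp [ 0.4521 -0.0288  0.1596] F [-0.7275 -0.7646  0.8239] w mm 88.13
away t35.27 tcp [ 0.3305 -0.4491  0.2496] F [-0.705  -0.1907 -0.4768] w mm 88.17
top dish mean diff 0.8
top jar mean diff 0.8
top w500 mean diff 2.8
top w100 mean diff 1.3
top case mean diff 3.4
scene dish mean diff 1.3
scene jar mean diff 2.1
```

View pics/final.png

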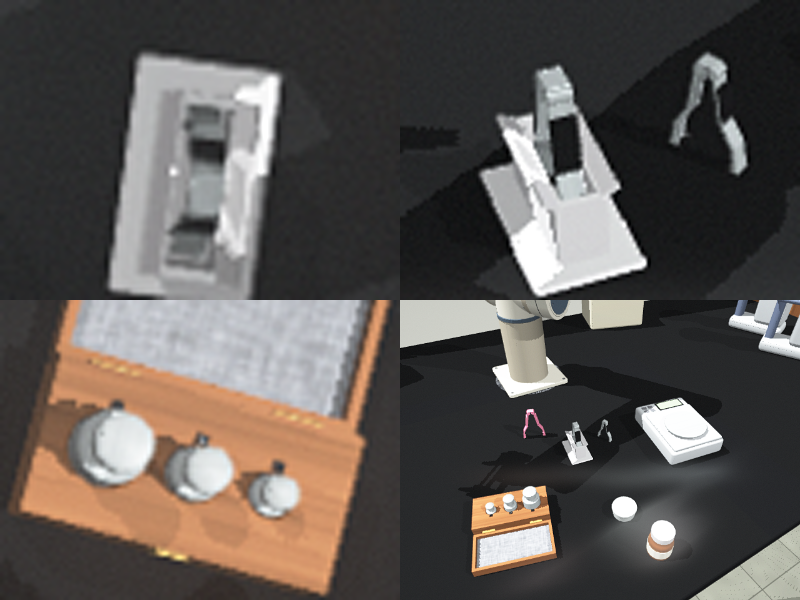

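The tongs stand upright in the holder, all three weights sit in the case, the pan is empty, and everything else is unchanged. Handing in.

```bash
python3 -c "
from station import *
job_done(); print(get_time())"
```

```text
the job is handed in; nothing more can be done
the job is handed in; nothing more can be done
```

The 200 g weight is in the middle well of the case and the tongs are back in their holder, tips down. I handed the job in at about 35 s.

- **Pressing home:** I pushed the weight past the spring clip (a rise of about 6 N) until it met the floor. TCP height 0.090 m there is what the foot on the felt with the pads on the shoulder should give. The wrist then read about 15.7 N, which is 17–19 N on the felt once the weights of the tongs and the 200 g weight are allowed for. I eased off before opening the tips.
- **Last checks:** The weight's knob and shoulder match the predicted home position to about 1 px. The tongs touched the pocket floor at the height they were taken from. The final pictures show them upright in the holder, with the dish, jar and other weights where they were.
- **Disagreements:**
  - The two cameras differed by several mm on the weight's position because its knob was overexposed, so I used a compromise.
  - They also differed by about 3 mm on the well.
  - A side force of about 6 N showed while pressing and fell away on easing off.

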